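Open both shutters of the microscope's light source

TASK

The cold-light source on the bench has two sliding shutter levers on its top, one for each light guide. Open both shutters all the way: with the fingertips or the side of the fingers, push each lever away from the front panel, past its half-open click, until it sits at its far end stop. Do not pinch the levers or force them hard against the stops, and leave the lens, eyepiece and jar standing as they are; finish with the robot clear of everything.

Things in the scene. Friction and masses are not known exactly. Their poses are not given: they have to be found in the camera images.
- light_source: white/grey cold-light source fixed to the bench, 220 (x) x 200 (y) x 110 mm high with a flat top; origin under its centre, on the bench; z up, +x from front panel (rocker, dial; near the robot) to rear. Slots in the top along x at y = +45 and -45 mm; dots beside them grow from closed (front) to fully open (rear). Dark light guides curve from the rear to 200 mm behind and beside, all under 122 mm high.
- lever_left (a point): centre of the black tab of the left shutter lever (at the case's +y side). Tab 14 mm (x, sliding direction) x 26 mm (y) x 26 mm (z), on a thin stem; it spans 11 to 37 mm above the case's top, so this point is 24 mm above the top, 134 mm above the bench. Axes as light_source.
- lever_right (a point): centre of the black tab of the right shutter lever (at the case's -y side). Tab 14 mm (x, sliding direction) x 26 mm (y) x 26 mm (z), on a thin stem; it spans 11 to 37 mm above the case's top, so this point is 24 mm above the top, 134 mm above the bench. Axes as light_source.
- shutter_left (a joint): left shutter lever, m slid along the case's +x: 0 closed (tab centre at case x = -35 mm), about 0.030 (between the ridges) half open, 0.060 fully open at its end stop (+25 mm). A click ridge (8 mm to either side of 0.015 and of 0.045) takes about 5 N to pass; between ridges it slides with 1 N and stays where left, so it must be pushed home. Starts anywhere from closed to half open (0 to 0.036).
- shutter_right (a joint): right shutter lever, m slid along the case's +x: 0 closed (tab centre at case x = -35 mm), about 0.030 (between the ridges) half open, 0.060 fully open at its end stop (+25 mm). A click ridge (8 mm to either side of 0.015 and of 0.045) takes about 5 N to pass; between ridges it slides with 1 N and stays where left, so it must be pushed home. Starts anywhere from closed to half open (0 to 0.036).
- objective: steel objective lens with a black band, 33 mm diameter, 42 mm tall, standing loose on the case's top near its rear edge, behind the levers; 0.12 kg; origin at the centre of its underside. To be left alone.
- jar: glass sample jar, 48 mm diameter, 62 mm tall, standing loose on the bench to the left of the case; 0.11 kg; origin at the centre of its underside. To be left alone.
- eyepiece: grey eyepiece with a black ring, 42 mm diameter, 62 mm tall, standing loose on the bench to the right of the case; 0.14 kg; origin at the centre of its underside. To be left alone.

How it is judged:
By the outcome, as a careful person would: the job done as asked, in the order asked, and still so for the second after the job is handed in, with the robot touching nothing.
It also fails if it takes over 40 s, if anything falls off the work surface, if the arm or the gripper's body presses on something with over 40 N, if the wrist force passes 120 N, or if a joint passes its speed limit or range.

ROBOT

A 6-joint arm with a two-finger parallel gripper is mounted at the origin on the work surface. World frame = base frame: x ahead of the robot, y to its left, z up, the work surface at z = 0. Lengths are in m, angles in rad, forces in N, time in s.
With the tool pointing down it reaches from about 0.3 to 0.775 m from the base axis. Payload 14.6 kg.
Tool frame: the origin (TCP) lies at the very end of the fingers, on their centre line; the grasp point (between the pads) lies robot.pinch_z behind it (robot.pinch_z is the distance from the TCP to the grasp point, in m); z points along the fingers, y is the line along which they close (so a half turn about z gives the same grasp; the last joint's range is limited). The gripper opens to 85 mm and grips with 20 to 120 N. Pads are 22 mm wide; open, the fingers measure 114 mm over their backs; the gripper's body (76 mm by 85 mm) begins 54 mm behind the grasp point. The pads swing forward as they close: fully open they stand 13 mm farther back than shut.
Start: joints at [-1.266, 0.3, 1.521, -0, 1.321, -0.067], TCP at [0.2, -0.512, 0.231] pointing down, gripper open.
Joint ranges: [-3.03, 3.03], [-0.79, 2.21], [0.23, 2.52], [-1.04, 4.18], [0, 3.07], [-2.55, 2.55]. Speed limits (rad/s): [2.22, 2.22, 2.57, 3.14, 3.14, 3.14].

INTERFACE

Orientations are given as a unit quaternion [x, y, z, w].
In Python, from station import readout, grab_frame, camera_params, robot, spotter gives the robot as it stands.
- The arm moves only by the tool send_rows, never from a script. Its argument "targets" is a list of rows, each an object of numbers: "x", "y", "z": the shift along the tool's x, y, z in m; "wx", "wy", "wz": the turn, a rotation vector about the tool's x, y, z in degrees; "grip": the finger opening in m, from 0 to 0.0854. A call has 1 to 12 rows; each row shifts and turns the commanded pose from where the row before left it, along the tool's axes as they then stand; what a row does not reach is not made up. A row lasts 1/8 s, in which the tool goes at most 62.5 mm and 10.7 degrees, less where a joint would pass 70% of its speed; a pose out of reach is approached as far as the arm can. A call with a gripper value outside its range is refused whole. The fingers move at their own pace and stop on an object; "newtons" is the grip in N (left out, the last holds). Time passes only in rows, so rows that do not move let the fingers close. It gives the time, the measured TCP pose, the force, the opening and the grip force at its end, in the units of the state.
- readout.state(): the state, without advancing time (a new reading comes with each control period).
- grab_frame(name): name is "scene" or "top" or "wrist"; returns the picture (400x640x3 uint8, red, green, blue); there is no depth.
- camera_params(name): a dict with "K" (3x3 intrinsics, pixels), "position" and "orientation" of the camera in the world. Camera axes: x right, y down, z forward; pixel columns grow to the right and rows downward; lengths in m; the calibration is good to about 2 mm. A picture is of the moment at which its call begins: read the wrist's pose just before it. camera_params takes no time and is no camera call; for the wrist camera it gives the pose at the moment of the call.
- robot.job_done(): hands the job in; it is judged then, once.
Trained networks look in the newest picture that a camera, given by its name, has taken for a name from the list of things; names that differ only in an ending like _2 or _b are one class to them, and where a whole thing is asked for, a point or a joint stands for the part that bears it (a point fixed in the world has none). Each returns a list of dicts, best first, with "score" (0 to 1); they miss things now and then, are a little off and sometimes report something else, mostly with a low value. They report only what shows in the picture. A call takes as long as a camera call.
- spotter.outline_of(camera, label): "region" (400x640 bool, what is visible of it) and "rect" ([left, top, right, bottom] in pixels, round what is visible of it).
The state is a dict: "time": time; "joints": joint angles; "qvel": joint speeds; "joint_efforts": joint torques, N m; "eef_pos": TCP position; "tool_rot": TCP orientation; "wrist_force": force on the tool from outside, world axes, zero at the start; "wrist_torque": the same for the moment, N m; "opening": finger opening in m; "grip_force": force on a finger pad.
Only numpy, scipy, OpenCV 4.12 (cv2) and the standard library are available. Lean on these libraries where they do the work, as an engineer would, in place of code of your own. Each camera call takes 0.05 s, during which the arm holds its last target. There are 200 camera calls.

## Working session

There is one attempt and no reset: what is moved stays moved. The work goes in short steps, Python scripts to look and compute and a tool call to move; the robot and the scene stay as the last step left them, time stands still between calls to the robot, and variables do not carry over. Pictures are saved under pics/ and viewed, at most 10 in all, crops included, and the job is handed in when it is done.

Besides the shell and the picture viewer there is one more tool, called by a JSON object that holds its "api" and its "payload". send_rows: Moves the arm, as the interface text tells. Its arguments: {"type":"object","properties":{"targets":{"type":"array"},"newtons":{"type":"number"}},"required":["targets"]}

```bash
mkdir -p pics
python3 - <<'E'
from station import *
import cv2,numpy as np
s=readout.state();print(s['eef_pos'],s['tool_rot'],s['time'],robot.pinch_z)
for c in('scene','top'):
    im=grab_frame(c);cv2.imwrite(f'pics/{c}0.png',im[:,:,::-1])
    p=camera_params(c);print(c,np.round(p['K'],1).tolist(),p['position'],p['orientation'])
    for l in('light_source','lever_left','lever_right','objective','jar','eyepiece'):
        print(l,[(round(d['score'],2),d['rect']) for d in spotter.outline_of(c,l)[:2]])
E
```

```text
[ 0.19972013 -0.51219746  0.23072298] [ 9.82775524e-01  1.84802397e-01 -7.84058858e-05 -5.79909387e-04] 0.0 0.0187
scene [[415.2, 0.0, 316.8], [0.0, 415.2, 200.5], [0.0, 0.0, 1.0]] [1.05124123 0.39828071 0.63334628] [ 0.41264809  0.81401915 -0.36561328 -0.18281498]
light_source [(0.89, [148.8, 137.6, 355.9, 304.0])]
lever_left [(0.53, [296.6, 165.5, 311.0, 183.4])]
lever_right [(0.47, [264.5, 149.3, 281.8, 161.9])]
objective [(0.52, [235.0, 168.2, 250.7, 186.3]), (0.27, [295.8, 166.7, 310.2, 183.0])]
jar [(0.85, [337.4, 227.6, 369.5, 265.8])]
eyepiece [(0.47, [237.3, 151.6, 251.4, 160.8])]
top [[466.7, 0.0, 316.2], [0.0, 466.7, 203.4], [0.0, 0.0, 1.0]] [0.54416006 0.05155658 0.96221118] [-0.70400451  0.70977954 -0.02101915  0.0121999 ]
light_source [(0.84, [264.7, 103.8, 473.9, 282.3])]
lever_left [(0.65, [332.3, 214.2, 350.9, 224.5]), (0.59, [381.2, 169.7, 400.2, 188.5])]
lever_right []
objective [(0.74, [381.3, 170.9, 402.7, 186.8])]
jar [(0.91, [256.1, 199.4, 286.4, 225.7]), (0.23, [383.5, 222.5, 400.5, 233.6])]
eyepiece [(0.81, [433.4, 238.4, 457.5, 253.0])]
```

View pics/top0.png

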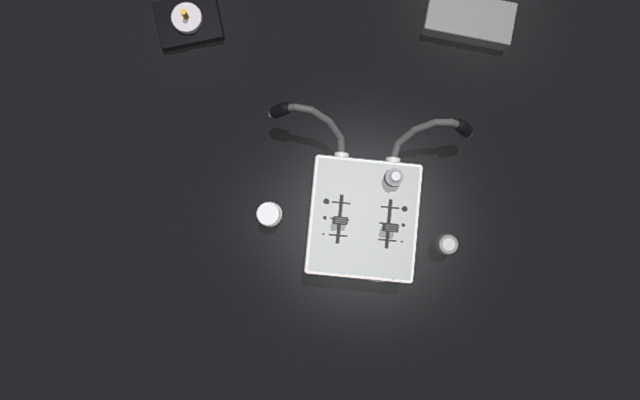

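View pics/scene0.png

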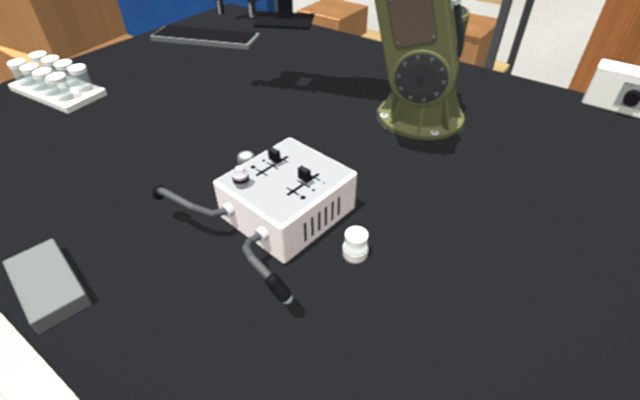

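The top view shows the case top with corners at about (317,156), (422,165), (413,282) and (306,273). The left tab is near (341,220), the right near (391,228), and the objective near (394,177).

```bash
cat > h.py <<'E'
from station import *
import cv2,numpy as np
from scipy.spatial.transform import Rotation as R
def ray(c,uv,z,p=None):
    p=p or camera_params(c);d=R.from_quat(p['orientation']).apply(np.linalg.inv(p['K'])@[*uv,1.])
    o=np.array(p['position']);return o+d*(z-o[2])/d[2]
E
python3 - <<'E'
from h import *
im=cv2.imread('pics/top0.png');g=cv2.cvtColor(im,cv2.COLOR_BGR2GRAY)
m=(g>120).astype('uint8');m[:, :295]=0;m[:,430:]=0;m[:150]=0;m[290:]=0
m=cv2.morphologyEx(m,cv2.MORPH_CLOSE,np.ones((15,15)));m=cv2.morphologyEx(m,cv2.MORPH_OPEN,np.ones((15,15)))
c=max(cv2.findContours(m,0,2)[0],key=cv2.contourArea)
pts=np.array([ray('top',q[0],.11)[:2] for q in c],'float32')
r=cv2.minAreaRect(pts);print(r)
a=r[2];a=a-90 if a>45 else a
C=np.array(r[0]);a=np.radians(a);Rm=np.array([[np.cos(a),-np.sin(a)],[np.sin(a),np.cos(a)]])
print('yaw',np.degrees(a))
for n,uv,z in(('L',(341,219.5),.147),('R',(391,227.5),.147),('obj',(396,176),.152),('jar',(269,213),.062),('eye',(448,244),.062)):
    w=ray('top',uv,z)[:2];print(n,w,(w-C)@Rm)
cv2.imwrite('pics/c.png',cv2.resize(im[145:290,295:465],None,fx=4.5,fy=4,interpolation=2))
E
```

```text
((0.5589964985847473, -0.04565843939781189), (0.19959138333797455, 0.22804507613182068), 84.02999114990234)
yaw -5.970008850097656
L [ 0.55390557 -0.00192523] [-0.00961192  0.04296653]
R [ 0.53920271 -0.08923586] [-0.01515404 -0.04539979]
obj [ 0.6289826  -0.09856155] [ 0.07510887 -0.04533708]
jar [0.56859279 0.13119842] [-0.00885026  0.17689576]
eye [ 0.50594723 -0.21363856] [-0.0352903  -0.17258662]
```

View pics/c.png

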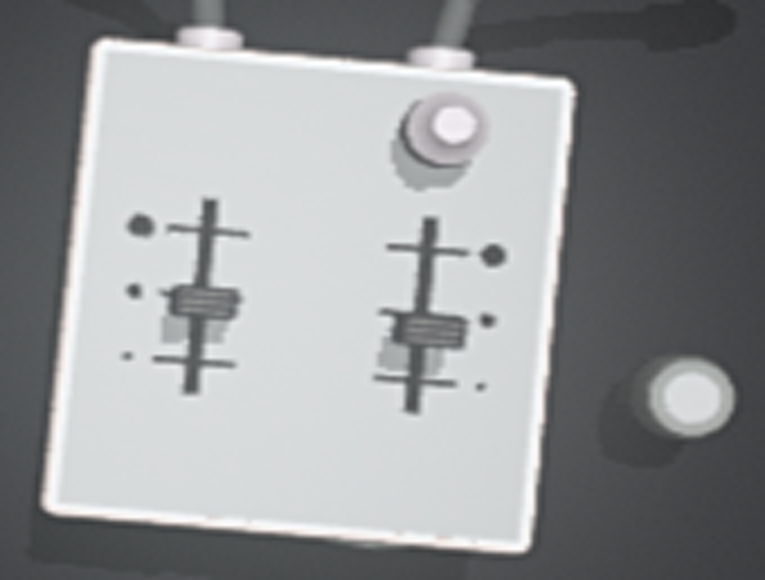

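The crop confirms the left lever is about half open and the right one sits slightly before it. The end ticks for each slot are clear, so I'll use them to fix the case frame along x.

Run:
```python
from h import *
lc,lo,rc,ro=[ray('top',uv,.11)[:2] for uv in((338.3,235.2),(341.2,203),(387.2,240),(390.1,207.2))]
print(np.linalg.norm(lo-lc),np.linalg.norm(ro-rc))
for d in(lo-lc,ro-rc):print(np.degrees(np.arctan2(d[1],d[0])))
a=np.radians(-6);X=np.array([np.cos(a),np.sin(a)]);Y=np.array([-X[1],X[0]])
C=(lc+lo+rc+ro)/4+.005*X;print('C',C)
t=np.array(readout.state()['eef_pos'])[:2]
for n,uv,s in(('L',(341,219.5),1),('R',(391,227.5),-1)):
    w=ray('top',uv,.147)[:2]-C;print(n,w@X,w@Y,'q',w@X+.035)
    end=C+.025*X+s*.045*Y;cur=C+w@X*X+s*.045*Y;pre=cur-.043*X
    print(' TCP pre',pre,'end TCP(push done)',end-.018*X,'delta pre in case axes',(pre-t)@X,(pre-t)@Y)
```

```text
0.05903696452361961 0.06017864481580496
-5.7719493277674845
-5.967608407038438
C [ 0.55563756 -0.0472835 ]
L -0.006463728260332421 0.04492875166310123 q 0.028536271739667583
 TCP pre [0.51114858 0.00264036] end TCP(push done) [ 0.56730299 -0.00326171] delta pre in case axes 0.2558131104261253 0.544780534888299
R -0.011959601371086526 -0.0434404561819665 q 0.023040398628913477
 TCP pre [ 0.49627525 -0.08629214] end TCP(push done) [ 0.55789543 -0.09276868] delta pre in case axes 0.2503172373153712 0.45478053488829906
```

{"api": "send_rows", "payload": {"targets": [{"wz": 9.1, "grip": 0}, {"wz": 9.1, "grip": 0}, {"wz": 9.1, "grip": 0}, {"x": 0.03, "y": -0.05}, {"x": 0.03, "y": -0.05}, {"x": 0.03, "y": -0.05}, {"x": 0.03, "y": -0.05}, {"x": 0.03, "y": -0.05}, {"x": 0.03, "y": -0.05}, {"x": 0.03, "y": -0.05}, {"x": 0.03, "y": -0.05}, {"x": 0.01, "y": -0.055}], "newtons": 20}}

```text
invalid input
```

```bash
cat >> h.py <<'E'
a=np.radians(-6);X=np.array([np.cos(a),np.sin(a)]);Y=np.array([-X[1],X[0]]);C=np.array([.5556,-.0473])
def where():
    s=readout.state();d=np.array(s['eef_pos'][:2])-C
    r=R.from_quat(s['tool_rot']).as_matrix()
    print('t',round(s['time'],2),'case xy',np.round([d@X,d@Y],4),'z',round(s['eef_pos'][2],4),'head',np.degrees(np.arctan2(r[1,0],r[0,0])),'F',np.round(s['wrist_force'],1),'open',s['opening'])
E
python3 - <<'E'
from h import *
where();im=grab_frame('wrist');cv2.imwrite('pics/w1.png',im[:,:,::-1])
p=camera_params('wrist')
for l in('lever_left','lever_right'):
    for d in spotter.outline_of('wrist',l)[:2]:
        r=d['rect'];print(l,d['score'],r)
E
```

```text
t 0.7 case xy [-0.3052 -0.4998] z 0.2313 head 21.301533130199378 F [ 0.3  0.7 -0. ] open 0.08517778874175945
```

View pics/w1.png

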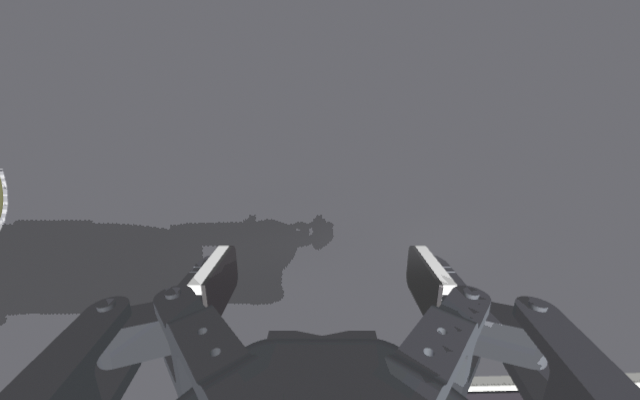

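The call was refused, so the arm hasn't moved. The wrist picture shows only bare bench and the open fingers at (215,270) and (430,270). I'll resend one row with every key filled in.

{"api": "send_rows", "payload": {"targets": [{"x": 0, "y": 0, "z": 0, "wx": 0, "wy": 0, "wz": 9.1, "grip": 0}], "newtons": 20}}

```text
time: 0.98
eef_pos: [0.1998, -0.5124, 0.2313]
tool_rot: [0.994, 0.105, -0.0, -0.0]
wrist_force: [-0.0, -0.1, 0.3]
opening: 0.0696
grip_force: 0.0
```

{"api": "send_rows", "payload": {"targets": [{"x": 0, "y": 0, "z": 0, "wx": 0, "wy": 0, "wz": 9.1, "grip": 0}, {"x": 0, "y": 0, "z": 0, "wx": 0, "wy": 0, "wz": 9.1, "grip": 0}, {"x": 0.03, "y": -0.05, "z": 0, "wx": 0, "wy": 0, "wz": 0, "grip": 0}, {"x": 0.03, "y": -0.05, "z": 0, "wx": 0, "wy": 0, "wz": 0, "grip": 0}, {"x": 0.03, "y": -0.05, "z": 0, "wx": 0, "wy": 0, "wz": 0, "grip": 0}, {"x": 0.03, "y": -0.05, "z": 0, "wx": 0, "wy": 0, "wz": 0, "grip": 0}, {"x": 0.03, "y": -0.05, "z": 0, "wx": 0, "wy": 0, "wz": 0, "grip": 0}, {"x": 0.03, "y": -0.05, "z": 0, "wx": 0, "wy": 0, "wz": 0, "grip": 0}, {"x": 0.03, "y": -0.05, "z": 0, "wx": 0, "wy": 0, "wz": 0, "grip": 0}, {"x": 0.03, "y": -0.05, "z": 0, "wx": 0, "wy": 0, "wz": 0, "grip": 0}, {"x": 0.01, "y": -0.055, "z": 0, "wx": 0, "wy": 0, "wz": 0, "grip": 0}, {"x": 0, "y": 0, "z": 0, "wx": 0, "wy": 0, "wz": 0, "grip": 0}]}}

```text
time: 2.48
eef_pos: [0.4966, -0.0831, 0.2312]
tool_rot: [0.999, -0.05, -0.0, -0.0]
wrist_force: [-0.1, -0.4, -0.6]
opening: -0.0003
grip_force: 0.0
```

Run:
```python
from h import *
where();p=camera_params('wrist');im=grab_frame('wrist');cv2.imwrite('pics/w2.png',im[:,:,::-1])
for l in('lever_left','lever_right'):
    for d in spotter.outline_of('wrist',l)[:2]:
        r=d['rect'];w=ray('wrist',((r[0]+r[2])/2,(r[1]+r[3])/2),.14,p)[:2]-C;print(l,d['score'],r,'case',w@X,w@Y)
```

```text
t 2.48 case xy [-0.0549 -0.0417] z 0.2312 head -5.742912511286423 F [-0.1 -0.4 -0.6] open -0.0002522623580225672
lever_left 0.93 [194.4, 133.6, 234.8, 156.7] case -0.008103173632363724 0.044432393303167166
lever_right 0.57 [307.9, 143.3, 340.6, 160.2] case -0.012995008011963034 -0.043430868025661144
```

View pics/w2.png

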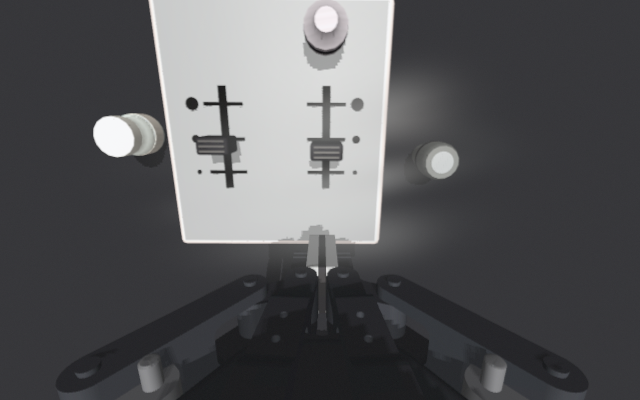

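The wrist view shows the right tab at (325,151), straight ahead of the closed fingers at (322,250). The left tab is at (215,145). All of it agrees with the top view, so I'll go down and push the right lever.

{"api": "send_rows", "payload": {"targets": [{"x": 0, "y": 0.002, "z": 0.052, "wx": 0, "wy": 0, "wz": 0, "grip": 0}, {"x": 0, "y": 0, "z": 0.052, "wx": 0, "wy": 0, "wz": 0, "grip": 0}, {"x": 0.01, "y": 0, "z": 0, "wx": 0, "wy": 0, "wz": 0, "grip": 0}, {"x": 0.008, "y": 0, "z": 0, "wx": 0, "wy": 0, "wz": 0, "grip": 0}, {"x": 0.006, "y": 0, "z": 0, "wx": 0, "wy": 0, "wz": 0, "grip": 0}, {"x": 0.006, "y": 0, "z": 0, "wx": 0, "wy": 0, "wz": 0, "grip": 0}, {"x": 0.006, "y": 0, "z": 0, "wx": 0, "wy": 0, "wz": 0, "grip": 0}, {"x": 0.005, "y": 0, "z": 0, "wx": 0, "wy": 0, "wz": 0, "grip": 0}]}}

```text
time: 3.62
eef_pos: [0.5369, -0.0923, 0.1275]
tool_rot: [0.999, -0.052, 0.0, 0.0]
wrist_force: [-4.1, 1.3, 3.7]
opening: 0.0002
grip_force: 2.6
```

```bash
python3 -c "from h import *;where()"
```

```text
t 3.62 case xy [-0.0139 -0.0467] z 0.1275 head -5.992006899975279 F [-4.1  1.3  3.7] open 0.00017510547839092288
```

{"api": "send_rows", "payload": {"targets": [{"x": 0.004, "y": -0.001, "z": 0, "wx": 0, "wy": 0, "wz": 0, "grip": 0}, {"x": 0.004, "y": 0, "z": 0, "wx": 0, "wy": 0, "wz": 0, "grip": 0}, {"x": 0.004, "y": 0, "z": 0, "wx": 0, "wy": 0, "wz": 0, "grip": 0}, {"x": 0.003, "y": 0, "z": 0, "wx": 0, "wy": 0, "wz": 0, "grip": 0}, {"x": 0, "y": 0, "z": 0, "wx": 0, "wy": 0, "wz": 0, "grip": 0}]}}

```text
time: 4.25
eef_pos: [0.5519, -0.0928, 0.1273]
tool_rot: [0.999, -0.052, 0.0, -0.0]
wrist_force: [-0.5, -0.4, 0.2]
opening: -0.0001
grip_force: 0.0
```

```bash
python3 -c "from h import *;where()"
```

```text
t 4.25 case xy [ 0.0011 -0.0456] z 0.1273 head -5.992356463008705 F [-0.5 -0.4  0.2] open -5.19179871156348e-05
```

{"api": "send_rows", "payload": {"targets": [{"x": 0.002, "y": 0, "z": 0, "wx": 0, "wy": 0, "wz": 0, "grip": 0}, {"x": 0.002, "y": 0, "z": 0, "wx": 0, "wy": 0, "wz": 0, "grip": 0}, {"x": 0, "y": 0, "z": 0, "wx": 0, "wy": 0, "wz": 0, "grip": 0}]}}

```text
time: 4.62
eef_pos: [0.5557, -0.0933, 0.1273]
tool_rot: [0.999, -0.052, 0.0, 0.0]
wrist_force: [0.3, 0.5, 0.2]
opening: -0.0001
grip_force: 0.0
```

{"api": "send_rows", "payload": {"targets": [{"x": 0.001, "y": 0, "z": 0, "wx": 0, "wy": 0, "wz": 0, "grip": 0}, {"x": 0, "y": 0, "z": 0, "wx": 0, "wy": 0, "wz": 0, "grip": 0}]}}

```text
time: 4.88
eef_pos: [0.5566, -0.0934, 0.1273]
tool_rot: [0.999, -0.052, 0.0, 0.0]
wrist_force: [0.7, -0.2, -0.2]
opening: -0.0001
grip_force: 0.0
```

{"api": "send_rows", "payload": {"targets": [{"x": 0.001, "y": 0, "z": 0, "wx": 0, "wy": 0, "wz": 0, "grip": 0}, {"x": 0, "y": 0, "z": 0, "wx": 0, "wy": 0, "wz": 0, "grip": 0}]}}

```text
time: 5.12
eef_pos: [0.5576, -0.0935, 0.1273]
tool_rot: [0.999, -0.052, 0.0, -0.0]
wrist_force: [-0.0, 0.1, -0.2]
opening: -0.0001
grip_force: 0.0
```

Run:
```python
from h import *
where();p=camera_params('wrist');im=grab_frame('wrist')
a=im[:,:,::-1][0:260,180:460];b=grab_frame('top')[:,:,::-1][150:290,290:440]
a=cv2.resize(a,(420,390));b=cv2.resize(b,(380,390))
cv2.imwrite('pics/w3.png',np.hstack([a,b]))
```

```text
t 5.12 case xy [ 0.0068 -0.0457] z 0.1273 head -5.997282684291214 F [-0.   0.1 -0.2] open -6.921309564862069e-05
```

View pics/w3.png

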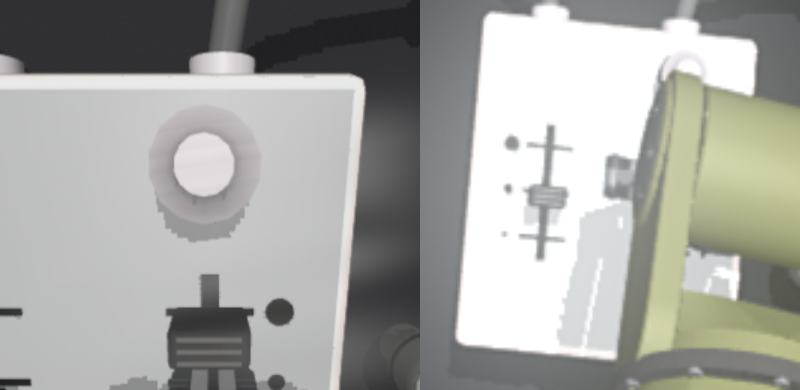

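In the wrist view the right tab is just in front of the fully-open tick, with the fingertips against it. I'll keep nudging until the stop shows up as force.

{"api": "send_rows", "payload": {"targets": [{"x": 0.0015, "y": 0, "z": 0, "wx": 0, "wy": 0, "wz": 0, "grip": 0}, {"x": 0, "y": 0, "z": 0, "wx": 0, "wy": 0, "wz": 0, "grip": 0}]}}

```text
time: 5.48
eef_pos: [0.5589, -0.0936, 0.1273]
tool_rot: [0.999, -0.052, -0.0, -0.0]
wrist_force: [-2.8, 0.3, 2.0]
opening: 0.0005
grip_force: 1.9
```

{"api": "send_rows", "payload": {"targets": [{"x": 0.0015, "y": 0, "z": 0, "wx": 0, "wy": 0, "wz": 0, "grip": 0}, {"x": 0, "y": 0, "z": 0, "wx": 0, "wy": 0, "wz": 0, "grip": 0}]}}

```text
time: 5.72
eef_pos: [0.5591, -0.0937, 0.1273]
tool_rot: [0.999, -0.052, -0.002, -0.0]
wrist_force: [-17.3, 1.9, 10.0]
opening: 0.0
grip_force: 8.4
```

That is the end stop, at 17 N with the TCP at case x = 0.0083. I'll back off and move across to the left lever.

{"api": "send_rows", "payload": {"targets": [{"x": -0.015, "y": 0, "z": 0, "wx": 0, "wy": 0, "wz": 0, "grip": 0}, {"x": -0.045, "y": 0, "z": 0, "wx": 0, "wy": 0, "wz": 0, "grip": 0}, {"x": 0, "y": -0.045, "z": 0, "wx": 0, "wy": 0, "wz": 0, "grip": 0}, {"x": 0, "y": -0.046, "z": 0, "wx": 0, "wy": 0, "wz": 0, "grip": 0}, {"x": 0.012, "y": 0, "z": 0, "wx": 0, "wy": 0, "wz": 0, "grip": 0}, {"x": 0.007, "y": 0, "z": 0, "wx": 0, "wy": 0, "wz": 0, "grip": 0}, {"x": 0.006, "y": 0, "z": 0, "wx": 0, "wy": 0, "wz": 0, "grip": 0}, {"x": 0.005, "y": 0, "z": 0, "wx": 0, "wy": 0, "wz": 0, "grip": 0}, {"x": 0.005, "y": 0, "z": 0, "wx": 0, "wy": 0, "wz": 0, "grip": 0}]}}

```text
time: 6.85
eef_pos: [0.5453, -0.0012, 0.1272]
tool_rot: [0.999, -0.053, -0.0, 0.0]
wrist_force: [-1.5, -0.7, -0.2]
opening: -0.0001
grip_force: 0.5
```

```bash
python3 -c "from h import *;where()"
```

```text
t 6.85 case xy [-0.015   0.0448] z 0.1272 head -6.0357348589943545 F [-1.5 -0.7 -0.2] open -0.00011659782108776035
```

{"api": "send_rows", "payload": {"targets": [{"x": 0.004, "y": 0, "z": 0, "wx": 0, "wy": 0, "wz": 0, "grip": 0}, {"x": 0.004, "y": 0, "z": 0, "wx": 0, "wy": 0, "wz": 0, "grip": 0}, {"x": 0.004, "y": 0, "z": 0, "wx": 0, "wy": 0, "wz": 0, "grip": 0}, {"x": 0.004, "y": 0, "z": 0, "wx": 0, "wy": 0, "wz": 0, "grip": 0}, {"x": 0.003, "y": 0, "z": 0, "wx": 0, "wy": 0, "wz": 0, "grip": 0}, {"x": 0.002, "y": 0, "z": 0, "wx": 0, "wy": 0, "wz": 0, "grip": 0}, {"x": 0, "y": 0, "z": 0, "wx": 0, "wy": 0, "wz": 0, "grip": 0}]}}

```text
time: 7.72
eef_pos: [0.5662, -0.0029, 0.1273]
tool_rot: [0.999, -0.052, 0.0, -0.0]
wrist_force: [0.6, -0.2, 1.0]
opening: 0.0001
grip_force: 0.0
```

{"api": "send_rows", "payload": {"targets": [{"x": 0.0015, "y": 0, "z": 0, "wx": 0, "wy": 0, "wz": 0, "grip": 0}, {"x": 0, "y": 0, "z": 0, "wx": 0, "wy": 0, "wz": 0, "grip": 0}]}}

```text
time: 7.98
eef_pos: [0.5676, -0.003, 0.1274]
tool_rot: [0.999, -0.052, 0.0, -0.0]
wrist_force: [-0.4, 0.2, 0.4]
opening: 0.0001
grip_force: 0.0
```

```bash
python3 -c "from h import *;where()"
```

```text
t 7.97 case xy [0.0073 0.0453] z 0.1274 head -5.994502447899717 F [-0.4  0.2  0.4] open 0.00014270139293751338
```

{"api": "send_rows", "payload": {"targets": [{"x": 0.001, "y": 0, "z": 0, "wx": 0, "wy": 0, "wz": 0, "grip": 0}, {"x": 0, "y": 0, "z": 0, "wx": 0, "wy": 0, "wz": 0, "grip": 0}]}}

```text
time: 8.22
eef_pos: [0.5684, -0.0031, 0.1273]
tool_rot: [0.999, -0.052, -0.0, -0.0]
wrist_force: [-2.6, 0.2, 2.8]
opening: 0.0002
grip_force: 1.7
```

{"api": "send_rows", "payload": {"targets": [{"x": 0.001, "y": 0, "z": 0, "wx": 0, "wy": 0, "wz": 0, "grip": 0}, {"x": 0, "y": 0, "z": 0, "wx": 0, "wy": 0, "wz": 0, "grip": 0}]}}

```text
time: 8.48
eef_pos: [0.5686, -0.0031, 0.1273]
tool_rot: [0.999, -0.052, -0.001, -0.0]
wrist_force: [-11.3, 0.7, 7.7]
opening: 0.0002
grip_force: 6.1
```

The left lever is at its stop too, at 11 N with the TCP at case x = 0.0083, the same as the right one. I'll back off, raise the arm and retreat, then check.

{"api": "send_rows", "payload": {"targets": [{"x": -0.01, "y": 0, "z": 0, "wx": 0, "wy": 0, "wz": 0, "grip": 0}, {"x": -0.04, "y": 0, "z": 0, "wx": 0, "wy": 0, "wz": 0, "grip": 0}, {"x": -0.02, "y": 0, "z": -0.05, "wx": 0, "wy": 0, "wz": 0, "grip": 0}, {"x": -0.02, "y": 0, "z": -0.05, "wx": 0, "wy": 0, "wz": 0, "grip": 0}, {"x": -0.05, "y": 0, "z": -0.02, "wx": 0, "wy": 0, "wz": 0, "grip": 0}, {"x": -0.05, "y": 0, "z": 0, "wx": 0, "wy": 0, "wz": 0, "grip": 0}, {"x": 0, "y": 0, "z": 0, "wx": 0, "wy": 0, "wz": 0, "grip": 0}, {"x": 0, "y": 0, "z": 0, "wx": 0, "wy": 0, "wz": 0, "grip": 0}]}}

```text
time: 9.48
eef_pos: [0.3809, 0.0166, 0.2475]
tool_rot: [0.999, -0.052, 0.001, 0.0]
wrist_force: [-0.1, -0.8, 0.5]
opening: -0.0
grip_force: 0.0
```

Run:
```python
from h import *
where();im=grab_frame('top')[:,:,::-1]
cv2.imwrite('pics/end.png',cv2.resize(im[145:290,250:465],None,fx=3.7,fy=4,interpolation=2))
```

```text
t 9.47 case xy [-0.1804  0.0452] z 0.2475 head -5.998269014218322 F [-0.1 -0.8  0.5] open -2.831856987195518e-05
```

View pics/end.png

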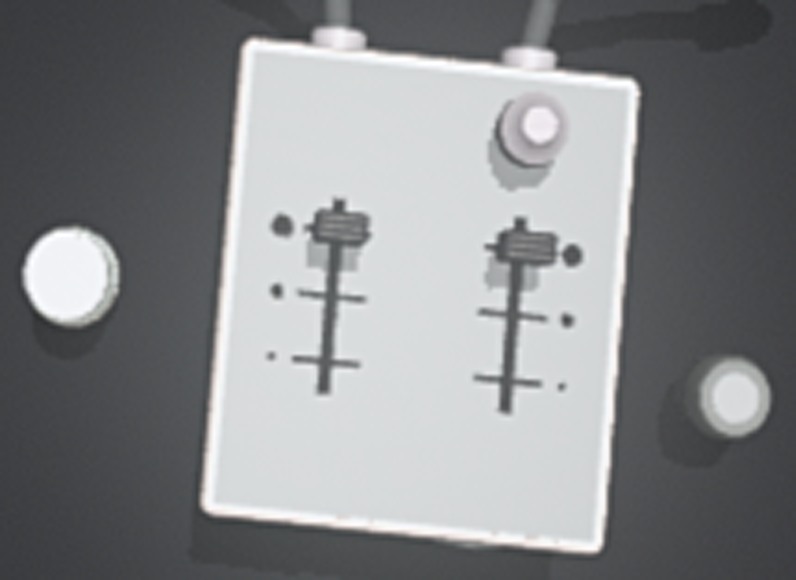

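Both tabs, at (340,227) and (527,246) in the crop, sit on the fully-open ticks. The objective, jar and eyepiece are where they were, and the robot is clear.

```bash
python3 -c "from station import robot;print(robot.job_done())"
```

```text
the job is handed in; nothing more can be done
None
```

Both shutters are fully open: each lever was pushed to its far end stop (17 N peak reading on the right, 11 N on the left), the lens, eyepiece and jar were left standing, the robot finished clear of everything, and the job was handed in at about 9.5 s.

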